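Wind the shoe-polish timer without letting it spin

ROBOT

A 6-joint arm with a two-finger parallel gripper is mounted at the origin on the work surface. World frame = base frame: x ahead of the robot, y to its left, z up, the work surface at z = 0. Lengths are in mm, angles in rad, forces in N, time in s.
With the tool pointing down it reaches from about 350 to 975 mm from the base axis. Payload 7.1 kg.
Tool frame: the origin (TCP) lies on the front face of the gripper's body, between the roots of the fingers; the fingertips stand 80 mm ahead of it and the grasp point (between the pads) lies 61 mm ahead of it (env.tips_ahead is the distance from the TCP to the fingertips, in mm); z points along the fingers, y is the line along which they close (so a half turn about z gives the same grasp; the last joint's range is limited). The gripper opens to 88 mm and grips with 3 to 60 N. Pads are 20 mm wide; open, the fingers measure 115 mm over their backs; the gripper's body (75 mm by 178 mm) begins 61 mm behind the grasp point.
Start: joints at [1.31, 0.423, 1.63, -0, 1.089, -0.019], TCP at [149.625, 606.809, 302.675] pointing down, gripper open.
Joint ranges: [-3, 3], [-0.9, 2.11], [0.09, 2.58], [-1.31, 4.45], [0.11, 2.69], [-2.54, 2.54]. Speed limits (rad/s): [2.39, 2.39, 3.01, 3.14, 3.14, 3.14].

INTERFACE

Orientations are given as a unit quaternion [x, y, z, w].
In Python, from station import env, set_gripper, viewer, workorder gives the robot as it stands. Calls block until the motion is done:
- env.reach(position, orientation): joint-space move of the TCP to a pose.
- env.move_l(position, rot=None, rate=150, f_stop=None): straight line of the TCP; rot=None keeps the orientation; rate is the mean speed in mm/s. With f_stop (N) it stops when the force on the tool has changed by that much, and returns True; else False.
- env.move_joints(angles): joint-space move.
- set_gripper(opening): finger opening in mm; the grip force is fixed at half the most; returns when the fingers have stopped.
- env.hold(seconds).
- env.ik(position, orientation): joint angles nearest the present ones, or None.
- env.read_state(): the state.
- viewer.camera(name): name is "scene" or "top" or "wrist"; returns the picture (480x640x3 uint8, blue, green, red); there is no depth.
- viewer.camera_params(name): a dict with "fx", "fy", "cx", "cy" (pixels), "pose" (4x4, takes a point from camera to world coordinates); the wrist camera has in their place "tool_from_camera" (4x4, takes a point from camera to tool coordinates, whose origin is the TCP and whose axes are the flange's). Camera axes: x right, y up, looking along -z (the intrinsics and any distortion apply to the point x, -y, -z); pixel columns grow to the right and rows downward; lengths in mm; the calibration is good to about 2 mm. The wrist camera is an equidistant fisheye: a pixel r from the principal point sees the ray r / f radians off the axis. A picture is of the moment at which its call begins: read the wrist's pose just before it. camera_params takes no time and is no camera call.
A pose or a line that the arm cannot do raises env.IKError and nothing moves.
- workorder.sign_off(): hands the job in; it is judged then, once.
The state is a dict: "time_s": time; "qpos": joint angles; "dq": joint speeds; "tau": joint torques, N m; "tool_pos": TCP position; "orientation": TCP orientation; "force": force on the tool from outside, world axes, zero at the start; "wrist_torque": the same for the moment, N m; "width": finger opening in mm; "grip_force": force on a finger pad.
Only numpy, scipy, OpenCV 4.12 (cv2) and the standard library are available. Lean on these libraries where they do the work, as an engineer would, in place of code of your own. Each camera call takes 0.05 s, during which the arm holds its last target. There are 200 camera calls.

TASK

Start the small free-standing timer for the polish to soak in: wind its knob clockwise right up to the end stop, then turn it back until the pointer is on the long thick mark in the middle of the scale, and let go. The timer is light and its knob stiff, so press the timer firmly down onto the shelf through its knob while you turn, enough that it neither spins nor slides but never harder than about 2 kg. Leave the tins, ashtray and scraper where they are.

Things in the scene. Friction and masses are not known exactly. Their poses are not given: they have to be found in the camera images.
- timer: white plastic wind-up timer, a rounded square block 90 x 90 mm, top face 40 mm above the shelf, loose on four small smooth feet (24 mm in x and y from its centre). Mass about 0.22 kg, friction about 0.6, both varying. Origin: centre of its underside. Scale of short ticks on top, with one long thick mark on its +x axis. It must stay within 15 mm and 20 degrees
- timer_knob (a joint): knob angle in rad, grows clockwise seen from above, 0 to 1.6 with hard end stops (a steel stud marks 1.6); 0.8 = pointer on the long thick mark. Starts at 0.1 to 0.45. Stiff: 0.18 N m of friction, so an unpressed timer spins with it; 10 to 20 N of press keeps it still. Stays where left. The pointer's direction in the timer's frame is 0.8 minus this, anticlockwise from +x
- knob_grip (a point): point on the knob's upright turning axis (middle of the timer), 60 to 64 mm above the shelf, 15 mm above the knob's disc, 9 mm below the bar's top. The knob is loose: 4 mm of up-and-down play, starts anywhere in it and moves down under about 1 N; only once bottomed does a push on it press the timer onto the shelf
- knob_pointer (a point): tip of the bar's pointed end, 28 mm from the axis; a white line on the bar's top runs to it. The grey knob is a flat disc of 32 mm radius, upper face 45 mm above the shelf when bottomed (up to 49 before), with an upright bar across it, 12 mm thick, 24 mm high, reaching 24 mm from the axis at the blunt end. Disc and bar turn together
- timer_mark (a point): the long thick raised mark, 11 x 5 mm, on the timer's top face, 39 mm from the centre along the timer's +x, 43 mm above the shelf
- shelf_top: the grey powder-coated steel shelf the robot and all the things stand on, top at z = 0; the load pressed onto it by the timer must stay below 28 N including the timer's weight
- tin_low: lower of two stacked flat round polish tins, 75 mm diameter, 26 mm high; origin under its centre
- tin_top: upper tin of the stack, same size
- ashtray: empty round glass ashtray, 110 mm wide, 30 mm high; origin under its centre
- scraper: flat blue silicone shoe scraper, 133 mm long in its x, blade 50 mm wide, 12 mm high; origin under it, near the middle
Things that resemble listed ones, but are neither listed nor needed, are in the scene too. Several things have the shape of the timer; the one meant has the colours described above.

How it is judged (in metres and radians):
On the way, in this order (a step that is already met when the one before it is completed fails the run):
1. the knob is wound clockwise up to its end stop (value of joint timer_knob above 1.5 rad), for 0.1 s.
2. the knob is turned back to the long thick mark (value of joint timer_knob between 0.7 and 0.9 rad), for 0.3 s.
At the end, for the whole second after the job is handed in: the knob's pointer rests on the long thick mark (0.8 rad, within 0.1 rad) after having been at its end stop (above 1.5 rad); the timer stands upright on the shelf, within 15 mm of where it stood, its mark within 18 mm of where it was (all of step 2 and distance of timer from where it was at the start of the episode below 0.015 m and distance of timer_mark from where it was at the start of the episode below 0.018 m and angle between timer's own z axis and vertical below 0.05 rad and linear speed of timer below 0.01 m/s); the robot touches nothing.
It fails at once if the timer spins or slides: its mark moves more than 18 mm or its centre more than 15 mm (distance of timer_mark from where it was at the start of the episode above 0.018 m or distance of timer from where it was at the start of the episode above 0.015 m).
It fails at once if the timer is pressed onto the shelf with more than 28 N (contact force between timer and shelf_top above 28 N).
It fails at once if a bystander is moved more than 20 mm (distance of any of tin_low, tin_top, ashtray, scraper from where it was at the start of the episode above 0.02 m).
It also fails if it takes over 70 s, if anything falls off the work surface, if the arm or the gripper's body presses on something with over 40 N, if the wrist force passes 120 N, or if a joint passes its speed limit or range.

## Working session

There is one attempt and no reset: what is moved stays moved. The work goes in short steps, each a Python script; the robot and the scene stay as the last script left them, time stands still between calls to the robot, and variables do not carry over. Pictures are saved under pics/ and viewed, at most 10 in all, crops included, and the job is handed in when it is done.

```bash
ls; mkdir -p pics; python3 - <<'E'
from station import env, viewer
import cv2,numpy as np
s=env.read_state();print(s)
for n in("scene","top","wrist"):
    im=viewer.camera(n);cv2.imwrite(f"pics/{n}0.png",im);p=viewer.camera_params(n);print(n,p)
E
```

```text
pics
{'time_s': 0.0, 'qpos': array([ 1.31001788e+00,  4.23843490e-01,  1.63067959e+00, -2.37963625e-05,
        1.08860849e+00, -1.89823061e-02]), 'dq': array([-0.00133731, -0.00078696, -0.00074951,  0.0004507 , -0.00014656,
        0.00060369]), 'tau': array([ 1.78095383e-03, -5.44636595e+01, -2.73660046e+01,  6.44625211e-02,
        2.25779484e-02, -1.35626847e-04]), 'tool_pos': array([149.51159325, 606.4074401 , 301.90404297]), 'orientation': array([ 1.20598248e-01,  9.92701098e-01, -7.63413176e-04, -9.68472269e-05]), 'force': array([-0.43033329,  0.22749827,  0.73895672]), 'wrist_torque': array([0.01605223, 0.02372635, 0.00049233]), 'grip_force': 0.0, 'width': 88.08074547053457}
scene {'fx': 518.1740537372144, 'fy': 518.1740537372144, 'cx': 315.89614115712305, 'cy': 235.7455795598619, 'pose': array([[ 4.36824705e-01, -6.36582308e-01,  6.35568361e-01,
         1.08127533e+03],
       [ 8.99432742e-01,  2.97845024e-01, -3.19857913e-01,
        -2.82833938e+02],
       [ 1.43150149e-02,  7.11372833e-01,  7.02669035e-01,
         7.00298409e+02],
       [ 0.00000000e+00,  0.00000000e
[... 275 characters left out ...]
.18306114e-02,  1.43553867e-02,
         3.97890712e-01],
       [ 1.02800547e-02,  1.76483506e-01,  9.84249914e-01,
         1.24670446e+03],
       [ 0.00000000e+00,  0.00000000e+00,  0.00000000e+00,
         1.00000000e+00]])}
wrist {'fx': 371.64829954431775, 'fy': 371.64829954431775, 'cx': 319.2464967465635, 'cy': 239.6808641485724, 'tool_from_camera': array([[ 4.88248700e-05,  9.68393149e-01,  2.49428762e-01,
         6.83626585e+01],
       [ 9.99999977e-01,  4.53889363e-06, -2.13368747e-04,
        -6.72937813e-01],
       [-2.07756963e-04,  2.49428767e-01, -9.68393126e-01,
        -8.12665910e+01],
       [ 0.00000000e+00,  0.00000000e+00,  0.00000000e+00,
         1.00000000e+00]])}
```

View pics/top0.png

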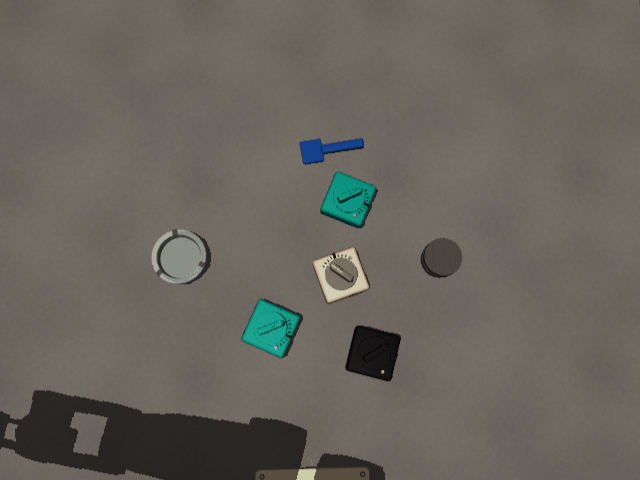

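View pics/scene0.png

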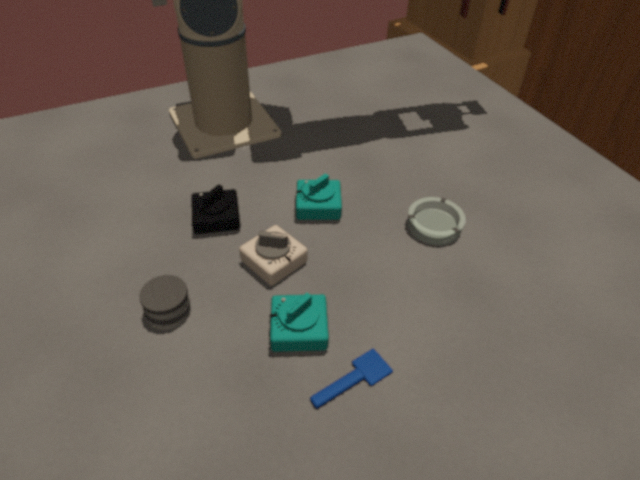

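The white timer is at about (341,275) in the top view; its thick mark points up and slightly left, at about (334,256). The tins, ashtray and decoy timers are all 150 mm or more away. I'll localise it next, then take a look from close up.

```bash
cat > h.py <<'E'
from station import env, set_gripper, viewer, workorder
import cv2,numpy as np
from scipy.spatial.transform import Rotation as R
def ray(name,uv,st=None):
    p=viewer.camera_params(name)
    a=(uv[0]-p['cx'])/p['fx'];b=(uv[1]-p['cy'])/p['fy']
    if name=="wrist":
        r=np.hypot(a,b);k=np.sin(r)/max(r,1e-9);d=np.array([a*k,-b*k,-np.cos(r)])
        T=np.eye(4);T[:3,:3]=R.from_quat(st['orientation']).as_matrix();T[:3,3]=st['tool_pos']
        T=T@p['tool_from_camera']
    else: d=np.array([a,-b,-1.]);T=p['pose']
    return T[:3,3],T[:3,:3]@d
def onz(name,uv,z,st=None):
    o,d=ray(name,uv,st);return o+d*(z-o[2])/d[2]
def down(yaw): # tool z down, tool y at angle yaw from world +x (ccw)
    y=np.array([np.cos(yaw),np.sin(yaw),0]);z=np.array([0,0,-1.])
    return R.from_matrix(np.c_[np.cross(y,z),y,z]).as_quat()
E
python3 - <<'E'
from h import *
for n,(u,v) in {"top":(341,275),"scene":(273,255)}.items():
    im=viewer.camera(n).astype(int)
    m=((im.min(2)>140)&(im.max(2)-im.min(2)<70)).astype(np.uint8)
    m[:v-45]=0;m[v+45:]=0;m[:,:u-45]=0;m[:,u+45:]=0
    m=cv2.morphologyEx(m,cv2.MORPH_CLOSE,np.ones((5,5),np.uint8))
    c=max(cv2.findContours(m,0,2)[0],key=cv2.contourArea)
    r=cv2.minAreaRect(c);print(n,r)
    if n=="top":
        P=onz(n,r[0],40);print(P,[onz(n,q,40)[:2].round() for q in cv2.boxPoints(r)])
c=P
# camera is 68 mm along tool x, tilted; aim
s=env.read_state()
yaw=np.arctan2(*(R.from_quat(s['orientation']).as_matrix()[1::-1,1]));print("yaw",yaw)
for yw in (np.arctan2(c[1],c[0])-np.pi/2,np.arctan2(c[1],c[0])+np.pi/2):
    q=down(yw);M=R.from_quat(q).as_matrix()
    pos=np.array([c[0],c[1],240])-M[:,0]*130
    print(yw,pos,env.ik(pos,q), env.ik([c[0],c[1],150],q))
E
```

```text
top ((340.262451171875, 274.3348693847656), (42.512916564941406, 42.6474494934082), 70.34617614746094)
[476.0750214  -66.41657158  40.        ] [array([503., -13.]), array([530., -94.]), array([ 449., -119.]), array([423., -39.])]
scene ((262.75958251953125, 254.96568298339844), (43.85997772216797, 17.485794067382812), 37.47617721557617)
yaw 1.3290403862420659
-1.709410306498302 [347.3219223  -48.45440377 240.        ] [-1.72554030e-01  1.21200723e-01  2.24918635e+00 -4.44089210e-16
  7.71205576e-01  1.53685628e+00] [-1.63372819e-01  4.67266070e-01  2.03553525e+00 -4.44089210e-16
  6.38791334e-01  1.54603749e+00]
1.4321823470914912 [604.8281205  -84.37873938 240.        ] [-1.58101510e-01  4.77846827e-01  1.70713704e+00 -4.44089210e-16
  9.56608786e-01 -1.59028386e+00] [-1.63372819e-01  4.67266070e-01  2.03553525e+00 -4.44089210e-16
  6.38791334e-01 -1.59555517e+00]
```

```bash
python3 - <<'E'
from h import *
env.reach([476,-66,240],down(0.3)); env.hold(0.3)
s=env.read_state();im=viewer.camera("wrist");np.save("w1.npy",{'s':s},allow_pickle=True)
print(s['tool_pos'],s['qpos'][5],s['time_s']);cv2.imwrite("pics/w1.png",im)
cv2.imwrite("pics/w1c.png",cv2.resize(im[120:360,160:480],None,fx=2.5,fy=2.5,interpolation=cv2.INTER_CUBIC))
E
```

```text
[476.07028747 -65.71873038 239.98464134] -0.4625417430888148 3.2
```

View pics/w1c.png

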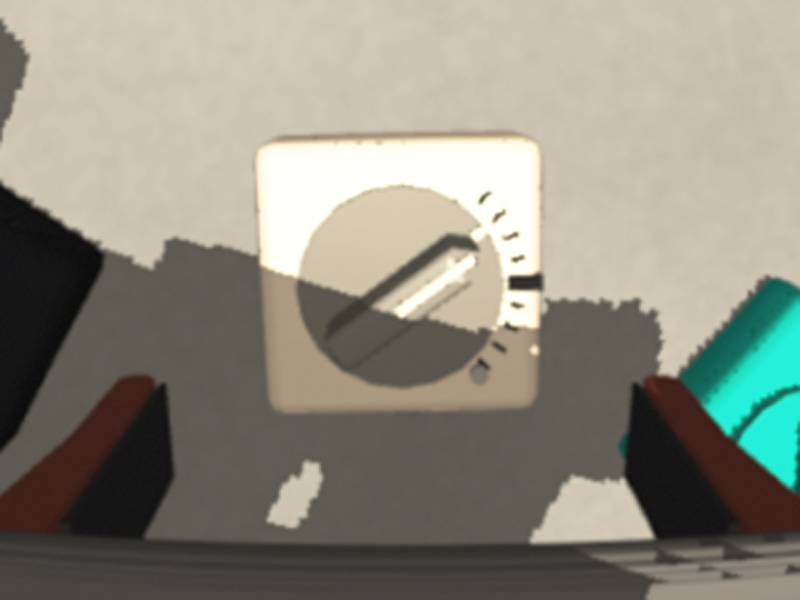

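The timer is upright in the crop. Disc centre is about (401,286), the mark spans x 508–543 at y 282, the white line runs (400,312)→(475,258), and the stud is at (480,374). The fingers stay well clear of the neighbouring timers.

```bash
python3 - <<'E'
from h import *
s=np.load("w1.npy",allow_pickle=True).item()['s']
im=cv2.imread("pics/w1.png")
F=lambda p:(p[0]/2.5+160,p[1]/2.5+120)
W=lambda p,z:onz("wrist",F(p),z,s)[:2]
# disc centre = mean of its rim points
rim=[(401,185),(298,286),(503,286),(401,387)]
C=np.mean([W(p,47) for p in rim],0);print("disc",C,[np.linalg.norm(W(p,47)-C).round(1) for p in rim])
mk=(W((508,283),42.5)+W((543,282),42.5))/2;print("mark",mk,np.linalg.norm(mk-C))
cor=[W(p,40) for p in((256,137),(543,137),(541,412),(268,412))];print("box",np.mean(cor,0),np.linalg.norm(np.diff(cor,axis=0),axis=1))
tip=W((478,254),71.5);l0=W((400,312),71.5);stud=W((480,374),45)
ang=lambda v:np.arctan2(v[1],v[0])
mu=ang(mk-C);b=ang(tip-l0)
print("l0",l0,"tip",tip,np.linalg.norm(tip-C),"mark yaw",mu,"line",b,"tip-C",ang(tip-C),"knob",0.8-(b-mu),"stud",0.8-(ang(stud-C)-mu))
E
```

```text
disc [475.89040111 -65.05789925] [np.float64(31.3), np.float64(31.3), np.float64(31.2), np.float64(32.1)]
mark [512.76105776 -53.1492933 ] 38.74609937757678
box [476.06999748 -64.01731451] [87.36815536 89.11060196 89.18749775]
l0 [475.92517592 -66.21976565] tip [491.51949999 -44.10200193] 26.142271599634686 mark yaw 0.3124067730354828 line 0.9566832536544797 tip-C 0.9299827953466209 knob 0.15572351938100315 stud 1.6640679060418404
```

Sizes agree (rim radius 31–32 mm, mark at 38.7 mm, stud at 1.66). The knob is at about 0.15 rad. Next I'll grasp the bar.

```bash
python3 - <<'E'
from h import *
q=down(0.945-np.pi/2); x,y=475.9,-65.1
set_gripper(36)
env.reach([x,y,190],q)
env.move_l([x,y,140],rate=80); env.hold(0.3)
f0=env.read_state()['force'];print("f0",f0)
hit=env.move_l([x,y,132],rate=20,f_stop=4);print(hit)
set_gripper(8)
s=env.read_state();print(s['width'],s['grip_force'],s['tool_pos'],s['force'],s['wrist_torque'],s['time_s'])
np.save("f0.npy",f0)
im=viewer.camera("wrist");cv2.imwrite("pics/w2c.png",cv2.resize(im[120:480,80:560],None,fx=1.6,fy=1.6))
E
```

```text
f0 [-0.04461573  0.63800127 -0.08717732]
False
11.847672217780907 29.99932497739792 [475.95066712 -65.12558417 132.06691598] [-0.12254856 -0.2388842  -0.38948613] [-0.02230698  0.07440277 -0.04211128] 7.1917
```

View pics/w2c.png

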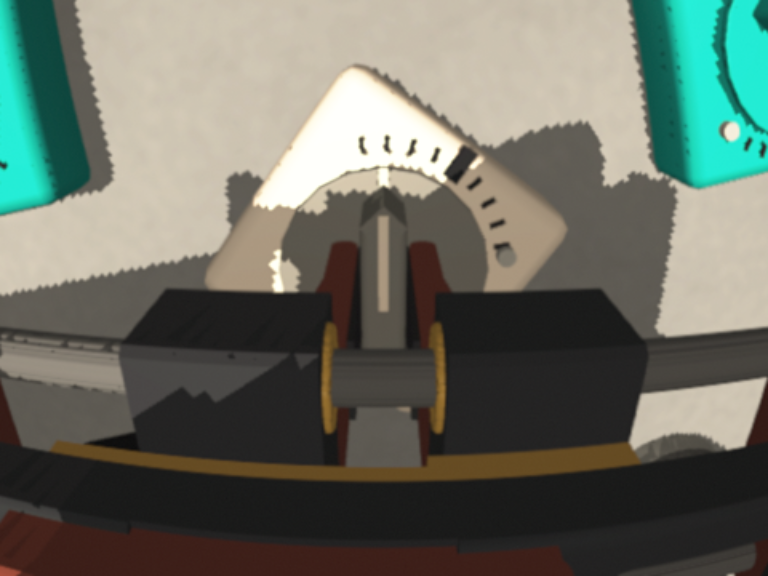

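The pads hold the bar square-on (bar at x≈382, mark at (460,163)), and the width is 11.8 mm. Now I'll press down in small steps until I read about 15 N.

```bash
python3 - <<'E'
from h import *
f0=np.load("f0.npy")[2]; x,y=475.9,-65.1
z=env.read_state()['tool_pos'][2]; z=132.0
for i in range(36):
    z-=0.3; env.move_l([x,y,z],rate=15,f_stop=13); env.hold(0.1)
    s=env.read_state(); f=s['force'][2]-f0
    print(round(z,1),s['tool_pos'][2].round(2),f.round(1),s['width'].round(1))
    if f>13: break
print(s['wrist_torque'],s['force'],s['time_s'])
E
```

```text
Traceback (most recent call last):
AttributeError: 'float' object has no attribute 'round'
```

```bash
python3 - <<'E'
from h import *
f0=np.load("f0.npy")[2]; x,y=475.9,-65.1
z=131.7
for i in range(36):
    z-=0.3; env.move_l([x,y,z],rate=15,f_stop=13); env.hold(0.1)
    s=env.read_state(); f=s['force'][2]-f0
    print("%.1f %.2f %.1f"%(z,s['tool_pos'][2],f))
    if f>13: break
print(s['wrist_torque'],s['force'],s['time_s'])
E
```

```text
131.4 131.38 -0.7
131.1 131.08 -0.2
130.8 130.79 -0.1
130.5 130.51 -0.0
130.2 130.18 0.2
129.9 129.89 0.3
129.6 129.57 -0.7
129.3 129.28 -0.6
129.0 128.98 -0.5
128.7 128.69 0.3
128.4 128.50 2.7
128.1 128.41 7.1
127.8 128.37 9.9
127.5 128.33 15.0
[ 0.01189533  0.47013133 -0.05011451] [-2.417207    0.47454241 14.87392158] 12.4917
```

```bash
cat > turn.py <<'E'
from h import *
f0=np.load("f0.npy")[2]; x,y=475.9,-65.1
def turn(a,b,z,step,tmax=None):
    n=max(1,round(abs(b-a)/step))
    for d in np.linspace(a,b,n+1)[1:]:
        env.move_l([x,y,z],down(0.945-np.pi/2-d),rate=20); env.hold(0.05)
        s=env.read_state(); f=s['force'][2]-f0; t=s['wrist_torque'][2]
        M=R.from_quat(s['orientation']).as_matrix(); act=0.945-np.pi/2-np.arctan2(M[1,1],M[0,1])
        print("d %.3f act %.3f z %.2f f %.1f fxy %.1f %.1f t %.3f time %.1f"%(d,act,z,f,*s['force'][:2],t,s['time_s']))
        if f<13.5: z-=0.1
        if f>17: z+=0.1
        if f>22 or (tmax and abs(t)>tmax): break
    return d,z
E
python3 - <<'E'
from turn import *
np.save("dz.npy",turn(0,1.3,127.5,0.08,0.3))
E
```

```text
d 0.081 act 0.081 z 127.50 f 14.5 fxy -1.7 -0.0 t -0.069 time 12.8
d 0.163 act 0.163 z 127.50 f 15.3 fxy -1.4 0.5 t -0.054 time 13.1
d 0.244 act 0.244 z 127.50 f 15.2 fxy -2.3 0.3 t -0.079 time 13.4
d 0.325 act 0.325 z 127.50 f 14.6 fxy -2.2 0.7 t -0.088 time 13.7
d 0.406 act 0.406 z 127.50 f 15.0 fxy -1.6 0.3 t -0.081 time 14.0
d 0.488 act 0.488 z 127.50 f 14.2 fxy -2.6 1.1 t -0.072 time 14.3
d 0.569 act 0.569 z 127.50 f 15.1 fxy -2.1 0.4 t -0.133 time 14.6
d 0.650 act 0.650 z 127.50 f 15.5 fxy -1.3 1.1 t -0.053 time 14.9
d 0.731 act 0.732 z 127.50 f 15.2 fxy -2.8 1.3 t -0.057 time 15.2
d 0.812 act 0.813 z 127.50 f 14.2 fxy -2.2 0.9 t -0.076 time 15.5
d 0.894 act 0.894 z 127.50 f 14.4 fxy -1.8 1.6 t -0.063 time 15.8
d 0.975 act 0.975 z 127.50 f 14.6 fxy -2.3 1.1 t -0.081 time 16.1
d 1.056 act 1.057 z 127.50 f 15.3 fxy -0.9 1.9 t -0.051 time 16.4
d 1.137 act 1.138 z 127.50 f 14.4 fxy -2.5 1.3 t -0.057 time 16.7
d 1.219 act 1.219 z 127.50 f 14.7 fxy -1.6 2.5 t -0.080 time 17.0
d 1.300 act 1.300 z 127.50 f 15.0 fxy -1.4 1.6 t -0.052 time 17.3
```

```bash
python3 - <<'E'
from turn import *
s=env.read_state();im=viewer.camera("wrist");np.save("w3.npy",{'s':s},allow_pickle=True);cv2.imwrite("pics/w3.png",im)
cv2.imwrite("pics/w3c.png",cv2.resize(im[120:420,80:560],None,fx=1.6,fy=1.6))
E
```

```text
(no output)
```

View pics/w3c.png

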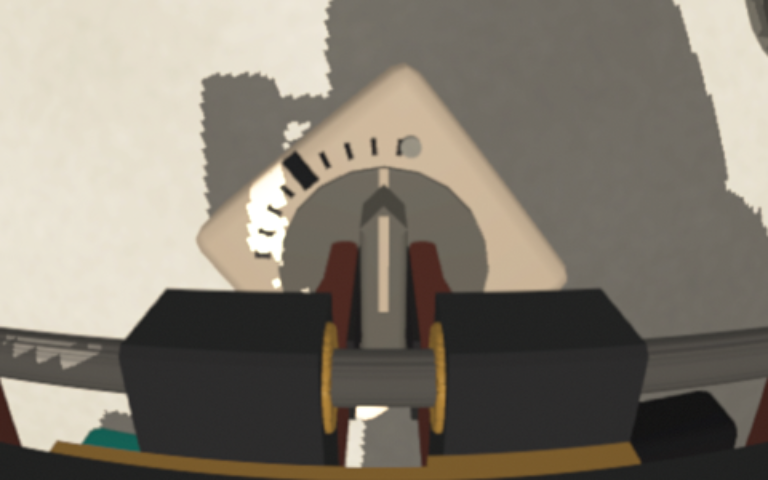

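The knob turned and the bar now sits just short of the stud at (411,147). The mark is at (300,170), so I'll check how far it has shifted.

```bash
python3 - <<'E'
from turn import *
s=np.load("w3.npy",allow_pickle=True).item()['s']
W=lambda p,z:onz("wrist",(p[0]/1.6+80,p[1]/1.6+120),z,s)[:2]
mk=W((300,170),42.5);print(mk,mk-[512.76,-53.15],np.linalg.norm(mk-[x,y]))
mu=np.arctan2(*(mk-[x,y])[::-1]);st=W((411,147),45)-[x,y];print(mu,"knob",0.8-(-0.355-mu),"stud-bar gap",-0.355-np.arctan2(st[1],st[0]))
d,z=np.load("dz.npy")
d,z=turn(d,1.46,z,0.02,0.25);np.save("dz.npy",(d,z))
E
```

```text
[512.58655092 -53.69597836] [-0.17344908 -0.54597836] 38.41815622931817
0.3013811411891658 knob 1.4563811411891658 stud-bar gap 0.22108859575148088
d 1.320 act 1.320 z 127.50 f 15.2 fxy -1.9 1.5 t 0.140 time 17.6
d 1.340 act 1.340 z 127.50 f 14.9 fxy -2.1 2.2 t 0.102 time 17.9
d 1.360 act 1.360 z 127.50 f 14.7 fxy -2.2 2.0 t 0.109 time 18.2
d 1.380 act 1.380 z 127.50 f 15.5 fxy -2.2 2.3 t 0.151 time 18.5
d 1.400 act 1.400 z 127.50 f 15.1 fxy -2.4 2.0 t 0.105 time 18.8
d 1.420 act 1.420 z 127.50 f 14.6 fxy -2.3 2.3 t 0.145 time 19.1
d 1.440 act 1.439 z 127.50 f 15.1 fxy -1.2 2.3 t 0.250 time 19.4
```

The torque rise at 1.44 matches the end stop. Turning back 0.8 rad.

```bash
python3 - <<'E'
from turn import *
env.hold(0.3)
d,z=np.load("dz.npy")
d,z=turn(d,0.64,z,0.08);env.hold(0.4)
s=env.read_state();im=viewer.camera("wrist");np.save("w4.npy",{'s':s},allow_pickle=True);cv2.imwrite("pics/w4.png",im)
cv2.imwrite("pics/w4c.png",cv2.resize(im[120:420,80:560],None,fx=1.6,fy=1.6))
E
```

```text
d 1.360 act 1.360 z 127.50 f 15.5 fxy -1.7 2.9 t 0.017 time 20.0
d 1.280 act 1.280 z 127.50 f 15.8 fxy -2.2 2.5 t 0.077 time 20.3
d 1.200 act 1.200 z 127.50 f 15.0 fxy -1.7 2.5 t 0.082 time 20.6
d 1.120 act 1.120 z 127.50 f 15.3 fxy -2.7 1.8 t 0.064 time 20.9
d 1.040 act 1.040 z 127.50 f 14.9 fxy -1.9 2.6 t 0.025 time 21.2
d 0.960 act 0.960 z 127.50 f 15.6 fxy -2.4 2.3 t 0.077 time 21.5
d 0.880 act 0.880 z 127.50 f 14.7 fxy -3.0 0.6 t 0.067 time 21.8
d 0.800 act 0.800 z 127.50 f 14.7 fxy -2.1 1.7 t 0.123 time 22.1
d 0.720 act 0.720 z 127.50 f 14.9 fxy -2.5 1.3 t 0.109 time 22.4
d 0.640 act 0.640 z 127.50 f 16.0 fxy -1.6 1.5 t 0.037 time 22.7
```

View pics/w4c.png

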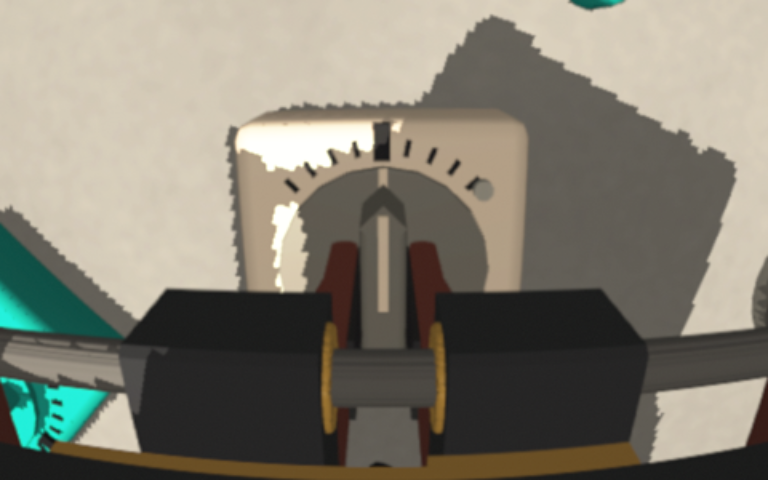

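The pointer (383,190) lines up with the mark (382,142). I'll ease off the press, release and check.

```bash
python3 - <<'E'
from turn import *
env.move_l([x,y,128.4],rate=10); env.hold(0.1)
set_gripper(36)
env.move_l([x,y,190],rate=60)
env.move_l([x,y,240],rate=100); env.hold(0.3)
s=env.read_state();im=viewer.camera("wrist");np.save("w5.npy",{'s':s},allow_pickle=True);print(s['force'],s['time_s'],s['width'])
cv2.imwrite("pics/w5c.png",cv2.resize(im[120:360,160:480],None,fx=2.5,fy=2.5,interpolation=cv2.INTER_CUBIC))
E
```

```text
[-0.3024101  -0.36167834  0.33735164] 26.25 35.70251656775395
```

View pics/w5c.png

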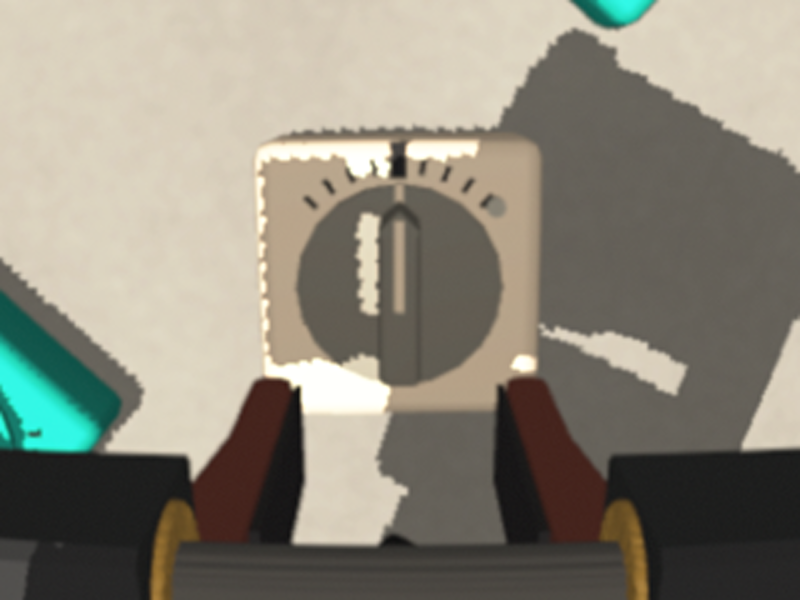

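With the knob released, the pointer line (399,210) is on the thick mark (399,160). The timer hasn't moved and the gripper is clear.

```bash
python3 -c "
from station import workorder
print(workorder.sign_off())"
```

```text
the job is handed in; nothing more can be done
None
```

The timer was wound to its end stop, turned back so the pointer sits on the thick mark, released without shifting, and handed in; the sign-off returned no verdict.

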